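# Loosen the finishing stones and hold the bowl's lid as a blow-off shield

## Task

The stones in the vibratory finishing bowl have settled in their dust: take the wooden stirring stick from its stand, stir round the bowl with it, down among the stones, until every stone has been shifted from its place, and put the stick back upright in its stand, all the way down, with all the stones still in the bowl. Then take the lid by its black bar, bring it forward to 45 degrees open without letting it drop shut, and finish holding it still there with the gripper (do not let go): it is the shield while I blow the dust out with the air gun. Stir with the stick only, not the fingers, and leave the oil can and castings where they are.

Things in the scene. Friction and masses are not known exactly. Their poses are not given: they have to be found in the camera images.
- finisher: vibratory finishing bowl, fixed: blue base 165 x 165 mm, round orange bowl on it. Origin: under its middle, on the bench. x from its front (switch, dial) to its rear (lid hinge), z up. Bowl: inside radius 67 mm at the floor (46 mm above bench), 72 mm at the rim (102 mm above bench); centre hub 28 mm across, top 94 mm above bench: stones lie in the ring channel 14 to 67 mm from the axis
- bowl_floor (a point): middle of the bowl's inner floor, on the bowl's axis, 46 mm above the bench; axes as the finisher's
- bowl_rim (a point): middle of the bowl's mouth, on the bowl's axis, 102 mm above the bench
- lid_angle (a joint): angle of the grey round lid, rad: 0 shut, 0.785 = 45 degrees open, 1.57 upright. At the start it stands open past upright (1.63 to 1.8), held by hinge friction. Hinge at the bowl's rear, parallel to the finisher's y. Below about 1.2 the lid falls shut when let go; 1 to 2 N at the bar carry it
- lid: the moving lid: grey disc of radius 80 mm, up to 18 mm thick, with hinge strap and handle. Origin: middle of the hinge line; its own -x points from the hinge to the bar handle (at joint value q: cos q towards the finisher's front, sin q up)
- lid_hinge (a point): middle of the lid's hinge line, 94 mm behind the bowl's axis and 108 mm above the bench
- lid_bar (a point): middle of the lid's black round bar handle, 13 mm thick, 80 mm long, parallel to the hinge and 205 mm from it, beyond the lid's free edge (bar centre to edge 30 mm; two 8 mm legs 46 mm either side of the middle). Fixed on the lid; turns between two fingers that pinch it across
- stick: stirring stick: wooden dowel 250 mm long, 14 mm thick with a rounded lower end, its top 75 mm a black rubber grip 16 mm thick. 60 g. Origin: middle of its lower end; z along the stick towards the grip. At the start it stands upright in the stand, lower end 15 mm above the bench, top 265 mm
- stick_foot (a point): middle of the stick's lower end (same point as its origin)
- stick_stand: stand for the stick, fixed to the bench: yellow upright tube on a round dark foot 68 mm across. Origin: under its middle, on the bench; bore 20 mm across with floor 15 mm above the bench, widening at the mouth to 35 mm, mouth 89 mm above the bench
- stand_mouth (a point): centre of the stand's mouth, on the tube's axis, 89 mm above the bench
- oil_can: green oil can with a bent spout, 62 x 72 x 123 mm, a bystander; stand and oil can change places. Origin under its middle
- casting_a: small dark flanged casting, 50 x 50 x 30 mm, a bystander at the rear left. Origin under its middle
- casting_b: small dark flanged casting, 50 x 50 x 30 mm, a bystander at the rear left. Origin under its middle
- casting_c: small dark flanged casting, 50 x 50 x 30 mm, a bystander at the rear left. Origin under its middle
- cone_0: one of nine green finishing stones in the bowl: cone 20 mm across and 20 mm high, 12 g. Origin: middle of its flat base
- cone_1: one of nine green finishing stones in the bowl: cone 20 mm across and 20 mm high, 12 g. Origin: middle of its flat base
- cone_2: one of nine green finishing stones in the bowl: cone 20 mm across and 20 mm high, 12 g. Origin: middle of its flat base
- cone_3: one of nine green finishing stones in the bowl: cone 20 mm across and 20 mm high, 12 g. Origin: middle of its flat base
- cone_4: one of nine green finishing stones in the bowl: cone 20 mm across and 20 mm high, 12 g. Origin: middle of its flat base
- cone_5: one of nine green finishing stones in the bowl: cone 20 mm across and 20 mm high, 12 g. Origin: middle of its flat base
- cone_6: one of nine green finishing stones in the bowl: cone 20 mm across and 20 mm high, 12 g. Origin: middle of its flat base
- cone_7: one of nine green finishing stones in the bowl: cone 20 mm across and 20 mm high, 12 g. Origin: middle of its flat base
- cone_8: one of nine green finishing stones in the bowl: cone 20 mm across and 20 mm high, 12 g. Origin: middle of its flat base
Mind the look-alikes: they are no part of the job. There is more than one size of the stick; the one meant has the size given above.

How it is judged:
On the way, in this order (a step that is already met when the one before it is completed fails the run):
1. the held stick reaches down among the stones in the bowl (foot within 21 mm of the bowl's floor) (horizontal distance between stick_foot and bowl_floor below 0.066 m and height (world z) of stick_foot below 0.067 m and contact force between the fingers and stick above 0.5 N), for 0.1 s.
2. with the held stick still in the bowl, every stone lies more than 8 mm from where it was at the start (all of step 1 and distance of each of cone_0, cone_1, cone_2, cone_3, cone_4, cone_5, cone_6, cone_7, cone_8 from where it was at the start of the episode above 0.008 m), for 0.1 s.
3. the stick stands upright in its stand, fully down, let go (horizontal distance between stick_foot and stand_mouth below 0.008 m and height (world z) of stick_foot below 0.022 m and angle between stick's own z axis and vertical below 0.15 rad and contact force between the fingers and stick below 0.05 N and horizontal distance between each of cone_0, cone_1, cone_2, cone_3, cone_4, cone_5, cone_6, cone_7, cone_8 and bowl_floor below 0.074 m and height (world z) of each of cone_0, cone_1, cone_2, cone_3, cone_4, cone_5, cone_6, cone_7, cone_8 below 0.09 m), for 0.2 s.
At the end, for the whole second after the job is handed in: Gripper holds the lid by its bar (grasp point within 50 mm of bar middle), 45 degrees open within 6, still (below 0.05 rad/s), no stick or stone touching it; stick untouched in its stand, upright within 0.15 rad, foot within 8 mm of the axis and 7 mm of the bore floor; nine stones in the bowl (all of step 3 and value of joint lid_angle between 0.68 and 0.89 rad and velocity of joint lid_angle between -0.05 and 0.05 rad/s and contact force between the fingers and lid above 0.5 N and contact force between each of stick, cone_0, cone_1, cone_2, cone_3, cone_4, cone_5, cone_6, cone_7, cone_8 and lid below 0.05 N and distance between the grasp point and lid_bar below 0.05 m); the arm keeps its last pose, push and grip.
It fails at once if the lid drops shut (below about 20 degrees open) (value of joint lid_angle below 0.35 rad).
It fails at once if the fingers push the stones (contact force between the fingers and cone_0 above 0.5 N or contact force between the fingers and cone_1 above 0.5 N or contact force between the fingers and cone_2 above 0.5 N or contact force between the fingers and cone_3 above 0.5 N or contact force between the fingers and cone_4 above 0.5 N or contact force between the fingers and cone_5 above 0.5 N or contact force between the fingers and cone_6 above 0.5 N or contact force between the fingers and cone_7 above 0.5 N or contact force between the fingers and cone_8 above 0.5 N).
It fails at once if the oil can or a casting is moved by more than 20 mm (distance of any of oil_can, casting_a, casting_b, casting_c from where it was at the start of the episode above 0.02 m).
It also fails if it takes over 69 s, if anything falls off the work surface, if the arm or the gripper's body presses on something with over 40 N, if the wrist force passes 120 N, or if a joint passes its speed limit or range.

## Robot

A 6-joint arm with a two-finger parallel gripper is mounted at the origin on a cart in front of the work surface, level with it; the furniture and walls round the work are solid. World frame = base frame: x ahead of the robot, y to its left, z up, the work surface at z = 0. Lengths are in m, angles in rad, forces in N, time in s.
With the tool pointing down it reaches from about 0.425 to 0.95 m from the base axis. Payload 3.5 kg.
Tool frame: the origin (TCP) lies midway between the tips of the shut fingers; the grasp point (between the pads) lies 19 mm behind it; z points along the fingers, y is the line along which they close (so a half turn about z gives the same grasp; the last joint's range is limited). The gripper opens to 85 mm and grips with 20 to 120 N. Pads are 22 mm wide; open, the fingers measure 114 mm over their backs; the gripper's body (76 mm by 85 mm) begins 54 mm behind the grasp point. The pads swing forward as they close: fully open they stand 13 mm farther back than shut.
Start: joints at [-1.302, 0.286, 1.577, -0, 1.279, -0.15], TCP at [0.275, -0.617, 0.231] pointing down, gripper open.
Joint ranges: [-2.77, 2.77], [-0.9, 2.22], [0.21, 2.48], [-1.53, 4.67], [0.24, 2.81], [-2.84, 2.84]. Speed limits (rad/s): [2.79, 2.79, 3.14, 3.14, 3.14, 3.14].

## Interface

Orientations are given as a unit quaternion [x, y, z, w].
In Python, from plant import get_state, read_camera, ctrl gives the robot as it stands.
- The arm moves only by the shell command python3 -m crank 'ROWS' [FORCE]. ROWS is JSON, a list of rows, each a list of 3 entries, a list of its own where there are three numbers: the shift along the tool's x, y, z in mm, then the turn about the tool's z in degrees, then the closure in counts, from 0 (fully open) to 255 (shut). In form: [[[tx, ty, tz], yaw, claw], ...]. A call has 1 to 10 rows; each row is the pose to reach, as a shift and turn from the pose commanded when the call began, along the tool's axes at that moment; what a row does not reach only later rows make up. A row lasts 1/10 s, in which the tool goes at most 50 mm and 8.59 degrees, less where a joint would pass 70% of its speed; a pose out of reach is approached as far as the arm can. A call with a gripper value outside its range is refused whole. The fingers move at their own pace and stop on an object; FORCE is the grip in N (left out, the last holds). Time passes only in rows, so rows that repeat a pose let the fingers close. It gives the time, the measured TCP pose, the force, the opening and the grip force at its end, in the units of the state.
- get_state(): the state, without advancing time (a new reading comes with each control period).
- read_camera(name): name is "scene" or "top" or "wrist"; returns a dict with "frame" (480x640x3 uint8, blue, green, red), "range_z" (480x640 float32, m along the optical axis (not along the pixel's ray), 0 where there is no reading), "vfov" (degrees; the focal length in pixels is half the picture's height over the tangent of half this angle, whatever the lens; pixels are square), "cx", "cy" (the principal point, pixels), "k1" (the pictures are not rectified: a ray, as slopes to the right and down, at radius r is drawn at 1 + k1 r^2 times it, then the intrinsics apply), "origin" and "orientation" of the camera in the world. Camera axes: x right, y down, z forward; pixel columns grow to the right and rows downward; lengths in m; the calibration is good to about 2 mm. A picture is of the moment at which its call begins.
- ctrl.sign_off(): hands the job in; it is judged then, once.
The state is a dict: "time": time; "qpos": joint angles; "dq": joint speeds; "joint_efforts": joint torques, N m; "eef_pos": TCP position; "tcp_rot": TCP orientation; "contact_force": force on the tool from outside, world axes, zero at the start; "wrist_torque": the same for the moment, N m; "opening": opening from 0.0 (shut) to 1.0 (fully open); "finger_force": force on a finger pad.
Only numpy, scipy, OpenCV 4.12 (cv2) and the standard library are available. Lean on these libraries where they do the work, as an engineer would, in place of code of your own. Each camera call takes 0.05 s, during which the arm holds its last target. There are 200 camera calls.

## Working session

There is one attempt and no reset: what is moved stays moved. The work goes in short steps, Python scripts to look and compute and a shell command to move; the robot and the scene stay as the last step left them, time stands still between calls to the robot, and variables do not carry over. Pictures are saved under pics/ and viewed, at most 13 in all, crops included, and the job is handed in when it is done.

```bash
mkdir -p pics; ls
cat > h.py <<'E'
import numpy as np, cv2
from scipy.spatial.transform import Rotation as R
from plant import get_state, read_camera, ctrl
def grab(n,f=None):
    c=read_camera(n)
    if f: cv2.imwrite('pics/'+f,c['frame'])
    return c
def K(c):
    f=240/np.tan(np.radians(c['vfov'])/2)
    return np.array([[f,0,c['cx']],[0,f,c['cy']],[0,0,1.]]), np.array([c['k1'],0,0,0,0.])
def rays(c,px):
    k,d=K(c); p=cv2.undistortPoints(np.array(px,float).reshape(-1,1,2),k,d).reshape(-1,2)
    return np.c_[p,np.ones(len(p))]@R.from_quat(c['orientation']).as_matrix().T   # unit optical depth
def plane(c,px,z):
    r=rays(c,px); o=np.array(c['origin']); return o+r*((z-o[2])/r[:,2])[:,None]
def depth(c,px):
    r=rays(c,px); p=np.array(px,int).reshape(-1,2); return np.array(c['origin'])+r*c['range_z'][p[:,1],p[:,0]][:,None]
def proj(c,P):
    k,d=K(c); M=R.from_quat(c['orientation']).as_matrix()
    q=(np.array(P,float).reshape(-1,3)-c['origin'])@M
    return cv2.projectPoints(q,np.zeros(3),np.zeros(3),k,d)[0].reshape(-1,2)
def tool(dworld):  # world vector (mm) -> tool axes now
    return R.from_quat(get_state()['tcp_rot']).inv().apply(dworld)
E
python3 - <<'E'
from h import *
for n in('scene','top'):
    c=grab(n,n+'0.png'); print(n,c['origin'],c['orientation'],c['vfov'],c['k1'])
s=get_state(); print(s); print(R.from_quat(s['tcp_rot']).as_matrix().round(3))
E
```

```text
pics
scene [0.01594537 0.54754334 0.54278388] [-0.33952281  0.806442   -0.44849403  0.18228733] 57.909926502670764 -0.04788556502814752
top [0.4455559  0.0213712  1.12303634] [ 0.71014231 -0.70329565  0.01132009 -0.03074045] 54.802692364138274 -0.025247512676648796
{'time': 0.1, 'qpos': array([-1.30205526e+00,  2.87122583e-01,  1.57803674e+00,  2.20530355e-05,
        1.27859438e+00, -1.49951948e-01]), 'dq': array([ 0.0008804 , -0.00174199, -0.00433736,  0.00012677,  0.00287832,
       -0.00108292]), 'joint_efforts': array([ 5.73504931e-04, -4.07296157e+01, -2.93698239e+01, -1.25597239e-04,
        3.39532060e-03,  6.76549419e-06]), 'eef_pos': array([ 0.27433457, -0.61608771,  0.23005183]), 'tcp_rot': array([ 9.78167024e-01,  2.07817479e-01, -5.36023595e-05, -1.07924378e-03]), 'contact_force': array([ 0.57165218, -0.86819984,  0.10834744]), 'wrist_torque': array([-0.02754411,  0.05560985, -0.02536309]), 'finger_force': 0.0, 'opening': 0.997095164822833}
[[ 0.914  0.407 -0.001]
 [ 0.407 -0.914  0.002]
 [ 0.    -0.002 -1.   ]]
```

View pics/scene0.png

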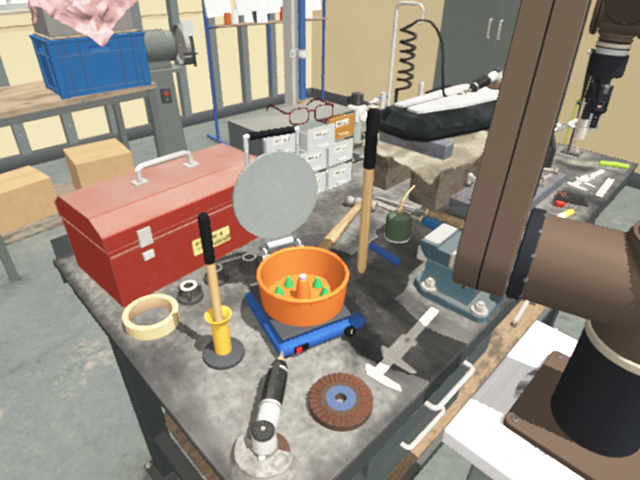

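View pics/top0.png

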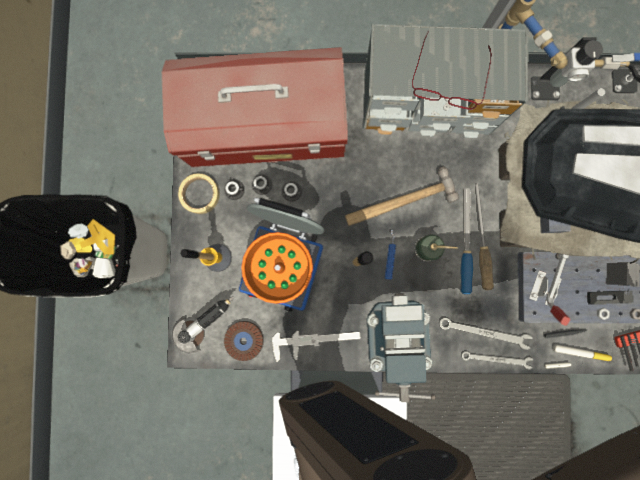

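The scene view shows two stick candidates. One stands in the yellow tube, with its grip at scene (207,238) and stand at (218,335), top (190,253). The other is a longer, taller one on the bench at scene (368,190), top (364,258). The one in the yellow stand fits, and I'll check its length and enlarge it. The bowl is at scene (303,285), top (278,265), and the lid bar is at scene (270,133).

Run:
```python
from h import *
t=grab('top'); s=grab('scene')
cv2.imwrite('pics/crop0.png',cv2.resize(s['frame'][110:370,170:400],None,fx=2.3,fy=2.3,interpolation=cv2.INTER_CUBIC))
def cloud(c,lo,hi,box):
    h=cv2.cvtColor(c['frame'],cv2.COLOR_BGR2HSV); m=cv2.inRange(h,lo,hi)
    v,u=np.nonzero((m>0)&(c['range_z']>0)); k=(u>box[0])&(u<box[2])&(v>box[1])&(v<box[3])
    px=np.c_[u,v][k]; return px,depth(c,px)
def circ(P):
    A=np.c_[2*P[:,:2],np.ones(len(P))]; x=np.linalg.lstsq(A,(P[:,:2]**2).sum(1),rcond=None)[0]
    return x[:2],np.sqrt(x[2]+x[0]**2+x[1]**2)
for n,c,bx in(('top',t,(195,235,235,275)),('scene',s,(195,300,240,360))):
    px,P=cloud(c,(18,120,120),(32,255,255),bx); print(n,'yellow',len(px),P.min(0),P.max(0))
    k=P[:,2]>.082; print(' mouth',k.sum(),P[k].mean(0),circ(P[k]) if k.sum()>5 else'')
for n,c,bx in(('top',t,(235,225,320,310)),('scene',s,(250,240,355,330))):
    px,P=cloud(c,(3,150,120),(16,255,255),bx); k=(P[:,2]>.097)&(P[:,2]<.108); print(n,'rim',k.sum(),circ(P[k]))
    px,P=cloud(c,(45,80,40),(85,255,255),bx); print(' stones',len(px),P.mean(0) if len(P) else '',P[:,2].max())
for n,c,bx in(('top',t,(235,200,335,320)),('scene',s,(240,280,370,360))):
    px,P=cloud(c,(100,120,60),(125,255,255),bx); print(n,'blue',len(px),P.min(0),P.max(0)); 
    Q=P[:,:2].astype(np.float32); print(cv2.minAreaRect(Q))
# lid bar & grip : black
px,P=cloud(s,(0,0,0),(179,120,60),(240,120,302,145)); k=(P[:,2]>.2)&(P[:,0]<1); print('bar',k.sum(),P[k].mean(0)); q=P[k]
i=px[k]; print(i[i[:,0].argmin()],q[i[:,0].argmin()],i[i[:,0].argmax()],q[i[:,0].argmax()])
px,P=cloud(s,(0,0,0),(179,120,60),(195,205,222,270)); print('grip',len(P),P.mean(0),P[:,2].min(),P[:,2].max())
px,P=cloud(t,(0,0,0),(179,120,70),(178,244,205,262)); k=P[:,2]>.24; print('griptop',k.sum(),P[k].mean(0),px[k].mean(0))
px,P=cloud(s,(0,0,0),(179,120,60),(358,105,382,170)); print('tall stick grip',P[:,2].max())
```

```text
top yellow 225 [ 0.45902649  0.27917213 -0.0030192 ] [0.50385807 0.34434577 0.16303099]
 mouth 135 [0.4793191  0.29723975 0.09203929] (array([0.47931499, 0.29858035]), np.float64(0.01636852881955363))
scene yellow 797 [ 0.458336    0.2280283  -0.00112792] [0.59372618 0.32165189 0.09846573]
 mouth 201 [0.47898698 0.30138862 0.08721463] (array([0.47753477, 0.30239468]), np.float64(0.01675485829517418))
top rim 682 (array([0.4558188 , 0.14281883]), np.float64(0.07415979187983603))
 stones 340 [0.45394236 0.14307944 0.0590981 ] 0.06940691144000621
scene rim 624 (array([0.45309051, 0.14798882]), np.float64(0.07480413602766471))
 stones 233 [0.46885915 0.13453829 0.05774901] 0.06762371329974953
top blue 361 [ 0.35658351  0.04468264 -0.00407558] [0.55219    0.24320292 0.04440283]
((0.45402792096138, 0.14345575869083405), (0.1625833660364151, 0.1669912040233612), 73.88240051269531)
scene blue 1778 [0.35517438 0.08939252 0.00150682] [0.55056125 0.24544194 0.04448655]
((0.4275497794151306, 0.19042837619781494), (0.22219336032867432, 0.11890317499637604), 29.79632568359375)
bar 271 [0.55686343 0.11922886 0.31464677]
[248 132] [0.57055181 0.15368686 0.3201899 ] [294 131] [0.54458736 0.07909119 0.31124098]
grip 496 [0.47324138 0.30503759 0.23089275] 0.18996654199704727 0.26614147724141385
griptop 80 [0.47909749 0.29635352 0.25944455] [185.85   252.9375]
tall stick grip 0.34325408618687725
```

View pics/crop0.png

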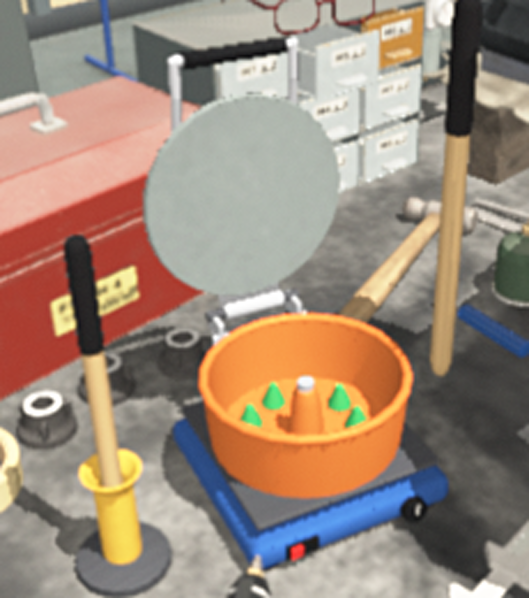

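The crop confirms it: the stick in the yellow tube tops out at 0.266 m, as specified, while the other is 0.343 m. The mouth is near (0.478,0.300), the bowl near (0.455,0.145), and the finisher yaw is about -17.5°. Now I'll move high, towards the stick.

```bash
python3 -m crank '[[[416,-381,-220],-48.5,0],[[416,-381,-220],-48.5,0],[[416,-381,-220],-48.5,0],[[416,-381,-220],-48.5,0],[[416,-381,-220],-48.5,0],[[416,-381,-220],-48.5,0],[[416,-381,-220],-48.5,0],[[416,-381,-220],-48.5,0],[[416,-381,-220],-48.5,0],[[416,-381,-220],-48.5,0]]' 60
python3 - <<'E'
from h import *
s=get_state(); print(s['eef_pos'],s['qpos'],R.from_quat(s['tcp_rot']).as_matrix().round(3)); print(tool(1000*(np.array([.479,.300,.45])-s['eef_pos'])))
E
```

```text
time: 1.2
eef_pos: [0.4606, -0.1876, 0.4137]
tcp_rot: [0.807, 0.591, 0.0, 0.0]
contact_force: [1.2, -0.7, 1.1]
opening: 1.002
finger_force: 0.0
[ 0.46060996 -0.18757194  0.41372764] [-5.91042018e-01 -1.95039312e-01  1.75059578e+00  4.72544882e-05
  1.58563269e+00 -2.85264367e-01] [[ 0.301  0.954  0.   ]
 [ 0.954 -0.301 -0.   ]
 [-0.     0.    -1.   ]]
[ 470.48866976 -129.22427878  -36.356211  ]
```

```bash
python3 -m crank '[[[470,-129,-36],0,0],[[470,-129,-36],0,0],[[470,-129,-36],0,0],[[470,-129,-36],0,0],[[470,-129,-36],0,0],[[470,-129,-36],0,0],[[470,-129,-36],0,0],[[470,-129,-36],0,0],[[470,-129,-36],0,0],[[470,-129,-36],0,0]]'; python3 -m crank '[[[0,0,120],0,0],[[0,0,120],0,0],[[0,0,120],0,0],[[0,0,120],0,0]]'
python3 - <<'E'
from h import *
s=get_state(); print(s['eef_pos'],s['qpos']); c=grab('wrist','w1.png'); print(c['origin'],c['orientation'])
print(proj(c,[[.478,.3,.265],[.478,.3,.089]])); print(tool(1000*(np.array([.478,.300,.211])-s['eef_pos'])))
E
```

```text
time: 2.2
eef_pos: [0.4781, 0.3003, 0.4489]
tcp_rot: [0.806, 0.592, 0.0, -0.0]
contact_force: [0.9, -0.4, 0.0]
opening: 1.005
finger_force: 0.0
time: 2.6
eef_pos: [0.4767, 0.2969, 0.3236]
tcp_rot: [0.806, 0.591, -0.005, -0.001]
contact_force: [0.6, -0.2, 0.6]
opening: 0.998
finger_force: 0.0
[0.47666744 0.29690768 0.32358752] [ 3.76438519e-01 -1.64121719e-02  1.74510558e+00 -4.02152951e-05
  1.42265156e+00  6.81576008e-01]
[0.50072906 0.37092085 0.46632252] [ 0.97659352 -0.14909206 -0.02706537  0.1526569 ]
[[326.89257936 251.66773175]
 [327.33864697 195.64718884]]
[  3.63291378   0.68658984 112.57717111]
```

View pics/w1.png

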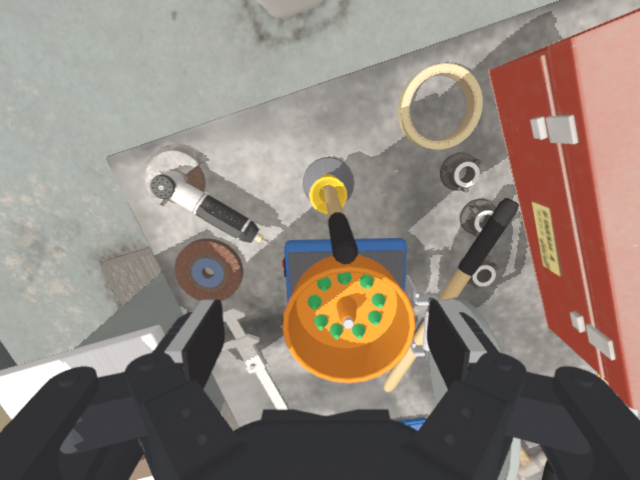

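The wrist view shows the stand mouth at (327,194), exactly where predicted, and the stick top at about (343,248). A black and wood object crosses (390,385)–(515,205), so I'll check what that is before going on.

Run:
```python
from h import *
c=grab('wrist')
print('bar ends',proj(c,[[.5706,.1537,.315],[.5446,.079,.315]]).round(),'hinge',proj(c,[.545,.117,.108]).round())
px=[[500,215],[480,250],[460,280],[430,330],[395,383]]
print(depth(c,px).round(3))
m=(c['range_z'][225:262,330:357]); print(plane(c,[[343,243],[343,250]],.265), depth(c,[[343,248],[338,225],[333,205]]))
t=grab('top','t1.png'); cv2.imwrite('pics/t1c.png',cv2.resize(t['frame'][150:320,160:420],None,fx=2.5,fy=2.5))
```

```text
bar ends [[552. 462.]
 [525. 556.]] hinge [[426. 329.]]
[[ 0.671  0.209  0.056]
 [ 0.642  0.169  0.051]
 [ 0.612  0.131  0.043]
 [ 0.518  0.282  0.346]
 [ 0.489 -0.043 -0.   ]]
[[0.49046745 0.30171658 0.265     ]
 [0.48915682 0.29730851 0.265     ]] [[0.48959606 0.29896137 0.26609838]
 [0.4889725  0.3033684  0.22796907]
 [0.4866008  0.30360158 0.15951034]]
```

View pics/t1c.png

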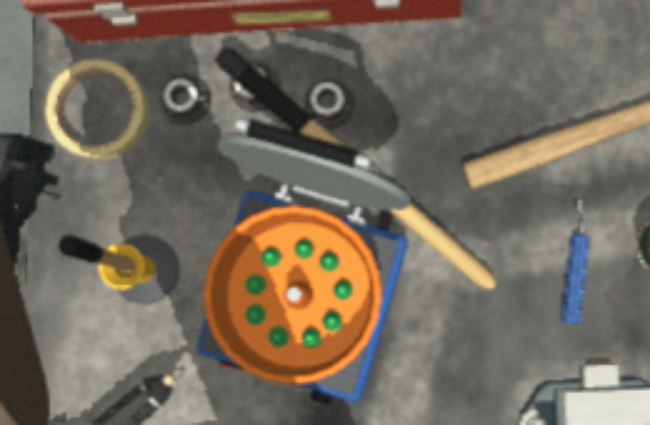

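The tall look-alike has toppled. It now lies behind the lid across the castings, which have not moved (top view at (233,188), (260,185), (291,189), as before). It isn't part of the job, so I'll go on and descend on the stick, centred on the bore axis.

```bash
python3 -m crank '[[[0,0,40],0,0],[[0,0,80],0,0],[[0,0,105],0,0],[[0,0,105],0,0],[[0,0,105],0,0],[[0,0,105],0,0]]'
python3 - <<'E'
from h import *
s=get_state(); print(s['eef_pos'],s['contact_force']); print(tool(1000*(np.array([.4785,.300,.211])-s['eef_pos'])))
E
```

```text
time: 3.35
eef_pos: [0.4806, 0.2982, 0.2278]
tcp_rot: [0.806, 0.591, 0.003, 0.001]
contact_force: [1.2, 0.7, 1.2]
opening: 0.999
finger_force: 0.0
[0.48062504 0.29820281 0.22780371] [1.22386899 0.72922517 1.23909021]
[ 1.00899561 -2.64824863 16.79520966]
```

```bash
python3 -m crank '[[[1,-1,15],0,0],[[1,-1,15],0,0],[[1,-1,15],0,100],[[1,-1,15],0,160],[[1,-1,15],0,200],[[1,-1,15],0,255],[[1,-1,15],0,255],[[1,-1,15],0,255],[[1,-1,15],0,255],[[1,-1,15],0,255]]' 60
python3 - <<'E'
from h import *
t=grab('top'); s=get_state(); print(s['eef_pos'],s['opening'],s['finger_force'],s['contact_force'])
E
```

```text
time: 4.35
eef_pos: [0.4783, 0.2988, 0.2093]
tcp_rot: [0.806, 0.591, 0.0, 0.0]
contact_force: [0.4, 0.0, 1.8]
opening: 0.174
finger_force: 58.4
[0.47826524 0.29882373 0.2092986 ] 0.1727932021539775 58.377726785838604 [-0.01051248 -0.28059641  1.47588146]
```

```bash
python3 -m crank '[[[0,0,-30],0,255],[[0,0,-70],0,255],[[0,0,-110],0,255],[[0,0,-135],0,255],[[0,0,-135],0,255],[[0,0,-135],0,255],[[0,0,-135],0,255]]'
python3 - <<'E'
from h import *
s=get_state(); print(s['eef_pos'],s['opening'],s['finger_force'])
w=grab('wrist','w2.png'); t=grab('top')
for n,c,z,b in(('wrist',w,.062,(230,220,460,480)),('top',t,.062,(235,225,320,310))):
    h=cv2.cvtColor(c['frame'],cv2.COLOR_BGR2HSV); m=cv2.inRange(h,(45,80,40),(85,255,255)); M=np.zeros_like(m); M[b[1]:b[3],b[0]:b[2]]=m[b[1]:b[3],b[0]:b[2]]
    k,l,st,ce=cv2.connectedComponentsWithStats(M); g=st[:,4]>8; g[0]=False; P=plane(c,ce[g],z-.005); 
    print(n,P.round(3).tolist())
    q=cv2.inRange(h,(0,0,170),(179,60,255)); M[:]=0; M[b[1]:b[3],b[0]:b[2]]=q[b[1]:b[3],b[0]:b[2]]
    k,l,st,ce=cv2.connectedComponentsWithStats(M); 
    for i in range(1,k):
        if st[i,4]>5: 
            p=plane(c,ce[i:i+1],.095)[0]
            if np.hypot(*(p[:2]-[.455,.145]))<.05: print('hub',ce[i],st[i,4],p)
    m=cv2.inRange(h,(3,150,120),(16,255,255)); v,u=np.nonzero((m>0)&(c['range_z']>0)); px=np.c_[u,v]; P=depth(c,px); r=np.hypot(P[:,0]-.455,P[:,1]-.145); k=(P[:,2]>.098)&(P[:,2]<.107)&(r<.085)
    A=np.c_[2*P[k,:2],np.ones(k.sum())]; x=np.linalg.lstsq(A,(P[k,:2]**2).sum(1),rcond=None)[0]; print('rim',x[:2],np.sqrt(x[2]+x[0]**2+x[1]**2))
# stick in hand
h=cv2.cvtColor(w['frame'],cv2.COLOR_BGR2HSV); print('foot predicted px',proj(w,[s['eef_pos']-[0,0,.194]]))
E
```

```text
time: 5.1
eef_pos: [0.4772, 0.2984, 0.3412]
tcp_rot: [0.806, 0.591, -0.002, -0.001]
contact_force: [0.1, 0.1, -1.2]
opening: 0.174
finger_force: 58.7
[0.47723415 0.29842482 0.34115827] 0.1738848747483297 58.732746597379446
wrist [[0.465, 0.186, 0.057], [0.491, 0.174, 0.057], [0.498, 0.143, 0.057]]
hub [352.90909091 286.27272727] 11 [0.4754822  0.18361104 0.095     ]
hub [355.06 330.04] 50 [0.46112718 0.12394653 0.095     ]
rim [0.45709428 0.14651886] 0.07367042543324376
top [[0.498, 0.138, 0.057], [0.49, 0.169, 0.057], [0.486, 0.115, 0.057], [0.464, 0.182, 0.057], [0.46, 0.101, 0.057], [0.437, 0.182, 0.057], [0.431, 0.111, 0.057], [0.417, 0.16, 0.057], [0.416, 0.13, 0.057]]
hub [277.09090909 267.09090909] 22 [0.45594034 0.14265763 0.095     ]
rim [0.45581193 0.14301223] 0.07432854838299961
foot predicted px [[326.11584655 207.68970448]]
```

View pics/w2.png

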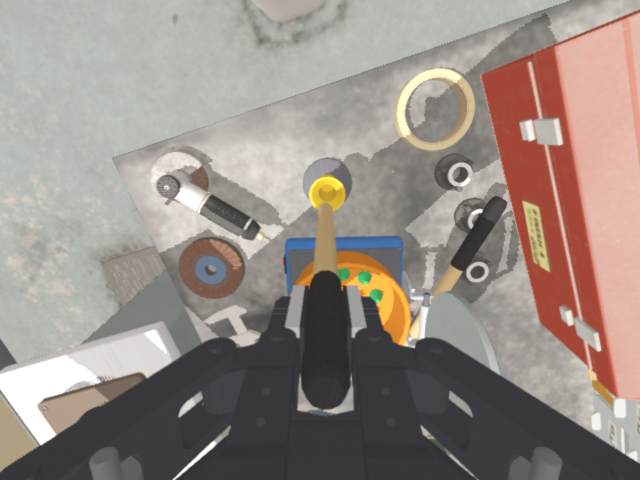

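The stick hangs vertical, with its foot at (326,207) as predicted. Nine stones lie at a radius of about 41 mm. I'll enter at radius 56 mm, between two stones on the left side.

```bash
python3 -m crank '[[[-35,2,0],0,255],[[-70,4,0],0,255],[[-101,5,0],0,255],[[-101,5,0],0,255],[[-101,5,0],0,255],[[-101,5,25],0,255],[[-101,5,50],0,255],[[-101,5,50],0,255],[[-101,5,50],0,255]]'
python3 - <<'E'
from h import *
s=get_state(); print(tool(1000*(np.array([.4516,.2004,.248])-s['eef_pos'])))
E
```

```text
time: 6.1
eef_pos: [0.4524, 0.2015, 0.2935]
tcp_rot: [0.806, 0.592, -0.001, -0.0]
contact_force: [0.6, 0.2, -1.1]
opening: 0.178
finger_force: 58.7
[-1.28153886 -0.30292529 45.53208647]
```

```bash
python3 -m crank '[[[-1,0,12],0,255],[[-1,0,24],0,255],[[-1,0,32],0,255],[[-1,0,38],0,255],[[-1,0,43],0,255],[[-1,0,43],0,255],[[-1,0,43],0,255]]'
python3 - <<'E'
from h import *
s=get_state(); d=tool(1000*(s['eef_pos']-np.array([.456,.1445,.194]))); print('stick in finisher fx,fy,z',d[1],d[0],-d[2],s['contact_force'])
E
```

```text
time: 6.8
eef_pos: [0.4523, 0.2, 0.2512]
tcp_rot: [0.806, 0.591, 0.0, 0.0]
contact_force: [0.0, -0.3, -0.5]
opening: 0.176
finger_force: 58.7
stick in finisher fx,fy,z -20.182654740119837 51.83701217252723 57.200708183311356 [ 0.00902287 -0.26543756 -0.54207252]
```

```bash
python3 -m crank '[[[-7,2,2],0,255],[[-14,5,3],0,255],[[-19,-4,3],0,255],[[-26,-12,3],0,255],[[-35,-17,3],0,255],[[-46,-20,3],0,255],[[-56,-21,3],0,255],[[-67,-18,3],0,255],[[-76,-13,3],0,255],[[-84,-6,3],0,255]]' 80
python3 - <<'E'
from h import *
s=get_state(); d=tool(1000*(s['eef_pos']-np.array([.456,.1445,.194]))); print('stick in finisher fx,fy,z',d[1],d[0],-d[2],s['contact_force'])
E
```

```text
time: 7.8
eef_pos: [0.4215, 0.1207, 0.2481]
tcp_rot: [0.807, 0.591, 0.0, 0.0]
contact_force: [0.9, -0.4, 0.8]
opening: 0.174
finger_force: 77.9
stick in finisher fx,fy,z -25.749312512520746 -33.12150467950175 54.142789877504114 [ 0.86507927 -0.3600711   0.75558452]
```

```bash
python3 -m crank '[[[-5,9,0],0,255],[[-8,20,0],0,255],[[-9,30,0],0,255],[[-6,41,0],0,255],[[-1,50,0],0,255],[[6,58,0],0,255],[[15,63,0],0,255],[[26,66,0],0,255],[[36,67,0],0,255],[[47,64,0],0,255]]'
python3 - <<'E'
from h import *
s=get_state(); d=tool(1000*(s['eef_pos']-np.array([.456,.1445,.194]))); print('stick in finisher fx,fy,z',d[1],d[0],-d[2],s['contact_force'])
c=grab('top','t3.png'); cv2.imwrite('pics/t3c.png',cv2.resize(c['frame'][190:320,220:350],None,fx=4,fy=4,interpolation=cv2.INTER_CUBIC))
E
```

```text
time: 8.8
eef_pos: [0.4967, 0.1484, 0.248]
tcp_rot: [0.806, 0.591, 0.0, -0.0]
contact_force: [0.4, 0.1, -0.5]
opening: 0.168
finger_force: 77.9
stick in finisher fx,fy,z 37.6345864416206 15.934542474821724 53.960582240352906 [ 0.37838109  0.10079974 -0.47473338]
```

View pics/t3c.png

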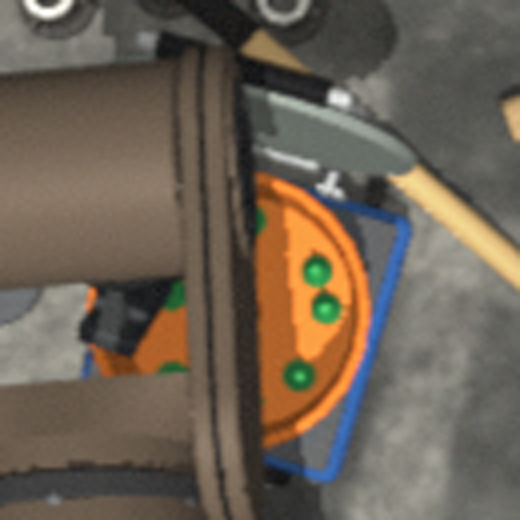

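The top crop shows the stones scattered off their ring, for instance at crop (318,270) and (300,375). I'll finish the lap and add a wider one and a narrower one.

```bash
python3 -m crank '[[[9,-5,0],0,255],[[17,-12,0],0,255],[[22,-21,0],0,255],[[25,-32,0],0,255],[[26,-42,0],0,255],[[23,-53,0],0,255],[[25,-67,0],0,255],[[16,-77,0],0,255],[[5,-84,0],0,255],[[-7,-87,0],0,255]]' && python3 -m crank '[[[-13,-1,0],0,255],[[-26,2,0],0,255],[[-37,8,0],0,255],[[-47,17,0],0,255],[[-54,29,0],0,255],[[-57,41,0],0,255],[[-58,54,0],0,255],[[-55,67,0],0,255],[[-48,78,0],0,255],[[-34,82,0],0,255]]' && python3 -m crank '[[[12,-2,0],0,255],[[21,1,0],0,255],[[30,1,0],0,255],[[38,-1,0],0,255],[[46,-6,0],0,255],[[52,-12,0],0,255],[[57,-19,0],0,255],[[60,-28,0],0,255],[[60,-37,0],0,255],[[58,-45,0],0,255]]'
python3 - <<'E'
from h import *
s=get_state(); d=tool(1000*(s['eef_pos']-np.array([.456,.1445,.194]))); print('stick in finisher fx,fy,z',d[1],d[0],-d[2],s['contact_force'])
c=grab('wrist','w3.png'); t=grab('top')
for n,c,b in(('wrist',c,(150,100,520,480)),('top',t,(235,225,320,310))):
    h=cv2.cvtColor(c['frame'],cv2.COLOR_BGR2HSV); m=cv2.inRange(h,(45,80,40),(85,255,255)); M=np.zeros_like(m); M[b[1]:b[3],b[0]:b[2]]=m[b[1]:b[3],b[0]:b[2]]
    k,l,st,ce=cv2.connectedComponentsWithStats(M); g=st[:,4]>8; g[0]=False; print(n,st[g,4],plane(c,ce[g],.057)[:,:2].round(3).tolist())
E
```

```text
time: 9.85
eef_pos: [0.4119, 0.167, 0.2503]
tcp_rot: [0.806, 0.592, 0.003, 0.001]
contact_force: [0.3, -0.4, -0.5]
opening: 0.173
finger_force: 78.0
time: 10.85
eef_pos: [0.4802, 0.109, 0.2471]
tcp_rot: [0.807, 0.591, -0.001, -0.0]
contact_force: [0.1, 0.5, -0.3]
opening: 0.165
finger_force: 78.0
time: 11.85
eef_pos: [0.4528, 0.1788, 0.248]
tcp_rot: [0.806, 0.591, -0.0, 0.0]
contact_force: [-0.0, 0.4, -1.2]
opening: 0.175
finger_force: 78.0
stick in finisher fx,fy,z -13.318788768966492 31.732916299991114 54.01400459300212 [-0.01291716  0.42658477 -1.16803967]
wrist [281 259 521 238 472 208  48] [[0.476, 0.196], [0.418, 0.187], [0.507, 0.151], [0.4, 0.153], [0.487, 0.101], [0.41, 0.116], [0.448, 0.097]]
top [82 81 38 10 43 41] [[0.507, 0.147], [0.487, 0.096], [0.445, 0.087], [0.418, 0.178], [0.409, 0.11], [0.399, 0.149]]
```

View pics/w3.png

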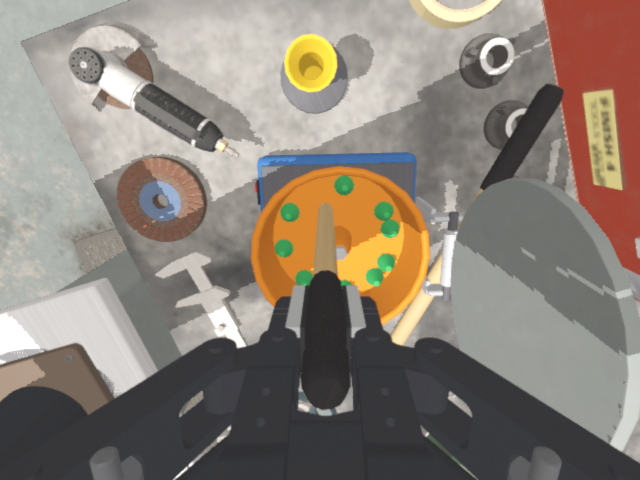

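The wrist view shows nine stones pushed outwards, at (344,185), (290,212), (384,211), (390,228), (283,248), (305,278), (388,262), (375,276) and (345,285). I'll check each against every starting spot.

Run:
```python
from h import *
c=grab('wrist'); P=plane(c,[(344,185),(290,212),(384,211),(390,228),(283,248),(305,278),(388,262),(375,276),(345,285)],.057)[:,:2]-[0,.003]
S=np.array([[.498,.138],[.490,.169],[.486,.115],[.464,.182],[.46,.101],[.437,.182],[.431,.111],[.417,.16],[.416,.13]])
D=np.linalg.norm(P[:,None]-S,axis=2)*1000; print(P.round(3).tolist(),D.min(1).round(),np.hypot(*(P-[.456,.1445]).T).round(3))
```

```text
[[0.477, 0.193], [0.419, 0.183], [0.507, 0.156], [0.508, 0.138], [0.4, 0.15], [0.41, 0.112], [0.497, 0.103], [0.48, 0.092], [0.448, 0.092]] [16. 18. 20. 10. 20. 19. 16. 22. 15.] [0.052 0.054 0.052 0.052 0.057 0.056 0.058 0.058 0.053]
```

```bash
python3 -m crank '[[[14,13,0],0,255],[[12,25,0],0,255],[[8,36,0],0,255],[[0,46,0],0,255],[[-9,53,0],0,255],[[-20,57,0],0,255],[[-32,59,0],0,255],[[-44,57,0],0,255],[[-39,40,0],0,255],[[-39,40,0],0,255]]';python3 -m crank '[[[0,0,0],0,255],[[0,0,-30],0,255],[[0,0,-60],0,255],[[0,0,-95],0,255],[[0,0,-95],0,255],[[0,0,-95],0,255]]'
python3 - <<'E'
from h import *
s=get_state(); d=1000*(s['eef_pos']-np.array([.456,.1445,.194])); print(d,tool(1000*(np.array([.4785,.2995,.341])-s['eef_pos'])))
c=grab('wrist','w4.png')
E
```

```text
time: 13.0
eef_pos: [0.4784, 0.1298, 0.2479]
tcp_rot: [0.806, 0.591, -0.0, -0.0]
contact_force: [0.2, -0.3, -0.8]
opening: 0.168
finger_force: 78.1
time: 13.6
eef_pos: [0.4806, 0.1296, 0.3437]
tcp_rot: [0.806, 0.592, 0.001, 0.001]
contact_force: [0.4, -0.9, -1.2]
opening: 0.171
finger_force: 78.2
[ 24.55668308 -14.92849185 149.74016611] [161.47505959 -52.96934303   2.73580481]
```

View pics/w4.png

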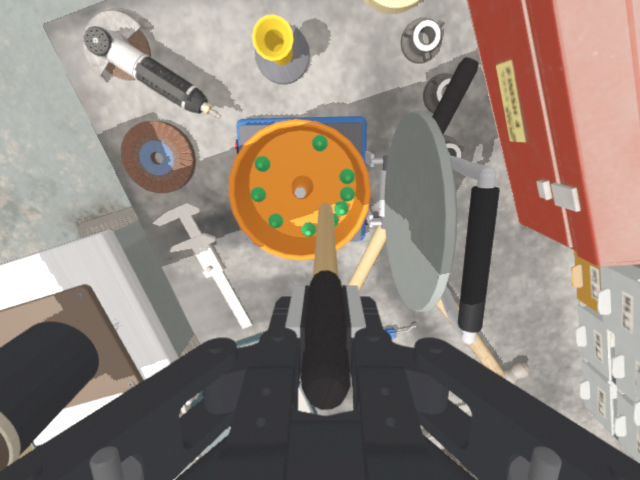

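The view shows eight stones in the bowl, with the ninth hidden behind the stick near (330,225), and the stick still straight in the fingers. Next, back over the stand.

```bash
python3 -m crank '[[[40,-13,0],0,255],[[80,-26,0],0,255],[[120,-39,0],0,255],[[161,-53,0],0,255],[[161,-53,0],0,255],[[161,-53,0],0,255],[[161,-53,0],0,255],[[161,-53,30],0,255],[[161,-53,30],0,255],[[161,-53,30],0,255]]'
python3 - <<'E'
from h import *
s=get_state(); c=grab('wrist','w5.png'); s=get_state(); print(s['eef_pos'],proj(c,[s['eef_pos']-[0,0,.194],[.4785,.2995,.089]])); print(tool(1000*(np.array([.4785,.2995,.209])-s['eef_pos'])))
h=cv2.cvtColor(c['frame'],cv2.COLOR_BGR2HSV); m=cv2.inRange(h,(22,150,120),(32,255,255)); n,l,st,ce=cv2.connectedComponentsWithStats(m); print(st[st[:,4]>100],ce[st[:,4]>100])
cv2.imwrite('pics/w5c.png',cv2.resize(c['frame'][150:310,240:420],None,fx=3,fy=3,interpolation=cv2.INTER_CUBIC))
E
```

```text
time: 14.65
eef_pos: [0.4779, 0.2976, 0.3123]
tcp_rot: [0.807, 0.591, -0.001, -0.0]
contact_force: [-0.5, -0.4, -0.1]
opening: 0.165
finger_force: 78.2
[0.47844192 0.29797553 0.31358449] [[326.1069436  207.70318094]
 [325.69787572 199.92218035]]
[  1.46090185  -0.4338979  104.58451573]
[[     0      0    640    480 306263]
 [   308    177     37     39    933]] [[319.4790915  239.63278947]
 [326.08252947 195.62057878]]
```

View pics/w5c.png

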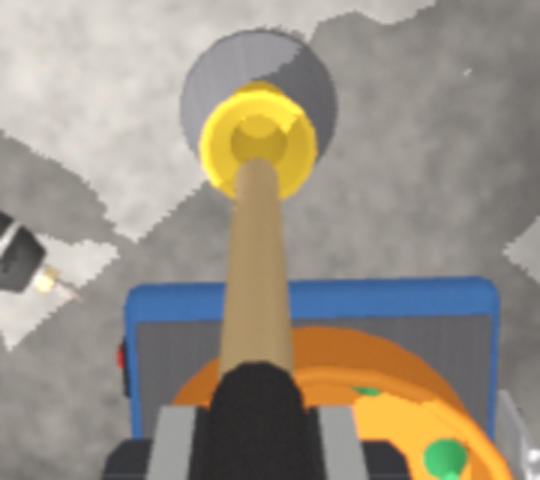

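The foot is lined up with the mouth at crop (258,145). I'll lower it in steps and watch the force.

```bash
python3 -m crank '[[[1,0,20],0,255],[[1,0,40],0,255],[[1,0,55],0,255],[[1,0,70],0,255],[[1,0,85],0,255],[[1,0,85],0,255],[[1,0,85],0,255]]'; python3 -m crank '[[[0,0,6],0,255],[[0,0,12],0,255],[[0,0,18],0,255],[[0,0,18],0,255],[[0,0,18],0,255]]'
```

```text
time: 15.4
eef_pos: [0.4785, 0.2997, 0.2279]
tcp_rot: [0.806, 0.591, -0.0, -0.0]
contact_force: [-0.3, 0.8, -0.4]
opening: 0.167
finger_force: 78.2
time: 15.9
eef_pos: [0.4783, 0.2997, 0.2099]
tcp_rot: [0.806, 0.591, -0.0, -0.0]
contact_force: [0.2, -0.2, -1.1]
opening: 0.169
finger_force: 78.3
```

```bash
python3 -m crank '[[[0,0,0],0,200],[[0,0,0],0,150],[[0,0,0],0,80],[[0,0,0],0,0],[[0,0,0],0,0],[[0,0,0],0,0],[[0,0,-20],0,0],[[0,0,-60],0,0],[[0,0,-110],0,0],[[0,0,-160],0,0]]'; python3 -m crank '[[[0,0,-60],0,0],[[0,0,-60],0,0],[[0,0,-60],0,0],[[0,0,-60],0,0]]'
python3 - <<'E'
from h import *
t=grab('top'); s=grab('scene','s6.png'); st=get_state(); print(st['eef_pos'])
def cloud(c,lo,hi,box):
    h=cv2.cvtColor(c['frame'],cv2.COLOR_BGR2HSV); m=cv2.inRange(h,lo,hi); v,u=np.nonzero((m>0)&(c['range_z']>0)); k=(u>box[0])&(u<box[2])&(v>box[1])&(v<box[3]); px=np.c_[u,v][k]; return px,depth(c,px)
px,P=cloud(s,(0,0,0),(179,120,60),(195,200,225,275)); k=np.hypot(P[:,0]-.478,P[:,1]-.3)<.03; print('grip',k.sum(),P[k].mean(0),P[k,2].min(),P[k,2].max())
px,P=cloud(s,(0,0,0),(179,120,60),(235,115,305,150)); k=(P[:,2]>.28)&(P[:,0]>.5)&(P[:,0]<.6); q=P[k]; print('bar scene',k.sum(),q.mean(0),q[q[:,1].argmax()],q[q[:,1].argmin()])
px,P=cloud(t,(0,0,0),(179,120,70),(235,185,335,235)); k=(P[:,2]>.28)&(P[:,2]<.34); q=P[k]; print('bar top',k.sum(),q.mean(0) if len(q) else '',q[q[:,1].argmax()],q[q[:,1].argmin()])
E
```

```text
time: 16.9
eef_pos: [0.4779, 0.2995, 0.3711]
tcp_rot: [0.806, 0.591, -0.001, -0.0]
contact_force: [2.2, 1.0, 0.4]
opening: 0.998
finger_force: 0.0
time: 17.3
eef_pos: [0.4781, 0.2996, 0.4281]
tcp_rot: [0.806, 0.591, -0.001, -0.0]
contact_force: [0.5, 0.6, -0.8]
opening: 0.995
finger_force: 0.0
[0.47782954 0.29948618 0.42674308]
grip 507 [0.47142121 0.29325331 0.22994198] 0.18841946522534397 0.2656482527449007
bar scene 272 [0.55607501 0.11971991 0.31513215] [0.56556586 0.15437064 0.31007196] [0.54410805 0.07951593 0.31145092]
bar top 284 [0.56000145 0.11288762 0.3175871 ] [0.56800999 0.15040024 0.31622561] [0.55242615 0.0741971  0.31706084]
```

View pics/s6.png

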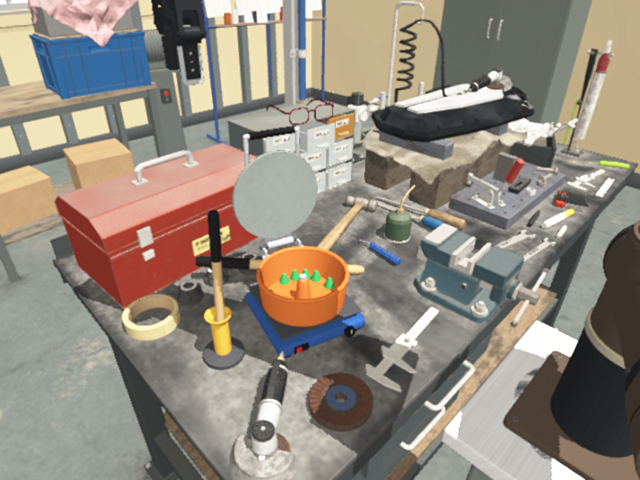

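The stick's top is at 0.2656 m, so it is fully down. In the scene view the bar is at (270,133), and its centre works out at about (0.5605,0.114,0.311). That gives q≈1.64 and 204 mm from the hinge, which fits. I'll move over the bar.

```bash
python3 -m crank '[[[-40,35,0],0,0],[[-80,70,0],0,0],[[-120,105,0],0,0],[[-152,134,0],0,0],[[-152,134,20],0,0],[[-152,134,40],0,0],[[-152,134,40],0,0],[[-152,134,40],0,0]]'
python3 - <<'E'
from h import *
c=grab('wrist','w7.png'); s=get_state(); print(s['eef_pos'])
a=np.array([.301,.954,0]); B=np.array([.5605,.114,.311]); print('pred mid, ends',proj(c,[B,B+.04*a,B-.04*a]).round().tolist()); print(tool(1000*(B-[0,0,.010]-s['eef_pos'])))
E
```

```text
time: 18.2
eef_pos: [0.56, 0.1145, 0.3882]
tcp_rot: [0.806, 0.591, -0.001, -0.001]
contact_force: [-0.2, -0.1, 1.0]
opening: 0.998
finger_force: 0.0
[0.56034855 0.11473921 0.38978286]
pred mid, ends [[327.0, 248.0], [327.0, 188.0], [327.0, 302.0]]
[-0.63415078  0.43849099 88.78272104]
```

View pics/w7.png

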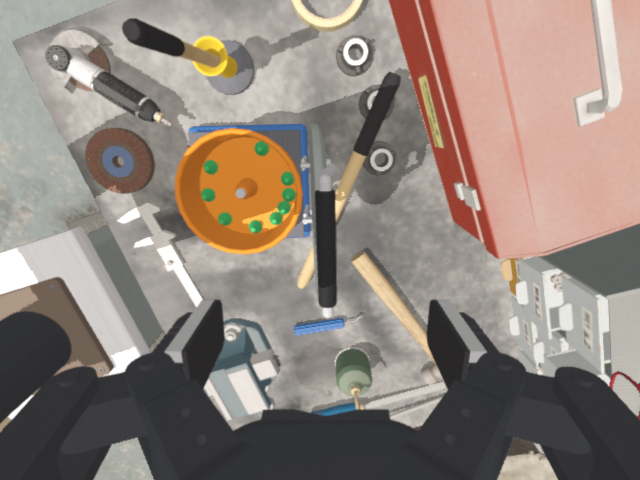

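The bar runs from (325,190) to (327,305), exactly as predicted. All nine stones are in the bowl and the stick is upright in its stand. Next I descend and pinch the bar.

```bash
python3 -m crank '[[[-1,0,30],0,0],[[-1,0,60],0,0],[[-1,0,80],0,0],[[-1,0,88],0,0],[[-1,0,88],0,0],[[-1,0,88],0,0],[[-1,0,88],0,100],[[-1,0,88],0,150],[[-1,0,88],0,180],[[-1,0,88],0,200]]' 40;  python3 -m crank '[[[0,0,0],0,220],[[0,0,0],0,240],[[0,0,0],0,255],[[0,0,0],0,255],[[0,0,0],0,255]]'
python3 - <<'E'
from h import *
s=get_state(); print(s['eef_pos'],s['opening']*85); g=s['eef_pos']; H=np.array([.5457,.1162,.108])
d=tool(1000*(g-H)); print('bar rel hinge fx,fy,z',d[1],d[0],-d[2])
E
```

```text
time: 19.25
eef_pos: [0.5603, 0.1135, 0.3024]
tcp_rot: [0.806, 0.591, 0.0, 0.0]
contact_force: [-0.2, 0.3, 0.6]
opening: 0.329
finger_force: 0.0
time: 19.75
eef_pos: [0.5603, 0.1135, 0.3023]
tcp_rot: [0.806, 0.591, 0.0, 0.0]
contact_force: [0.9, 0.1, 1.3]
opening: 0.131
finger_force: 39.0
[0.56027279 0.11348091 0.30227214] 11.120086246454802
bar rel hinge fx,fy,z 14.80291629361146 1.7876148616520886 194.2655438501482
```

```bash
python3 -m crank '[[[0,-9,0],0,255],[[0,-18,-0.5],0,255],[[0,-26,0],0,255],[[0,-35,0.5],0,255],[[0,-44,1.5],0,255],[[0,-53,3],0,255],[[0,-61,5],0,255],[[0,-70,7],0,255],[[0,-78,9.5],0,255],[[0,-86.5,12.5],0,255]]'
python3 - <<'E'
from h import *
s=get_state(); print(s['eef_pos'],s['opening']*85); H=np.array([.5457,.1162,.108])
d=tool(1000*(s['eef_pos']-H)); print('rel hinge fx,fy,z',d[1],d[0],-d[2])
c=grab('wrist'); m=cv2.inRange(cv2.cvtColor(c['frame'],cv2.COLOR_BGR2HSV),(0,0,0),(179,120,60)); print(c['range_z'][240:260:10,320:335:5])
E
```

```text
time: 20.75
eef_pos: [0.4761, 0.1384, 0.2891]
tcp_rot: [0.806, 0.591, -0.002, 0.001]
contact_force: [-1.8, -6.4, 4.1]
opening: 0.133
finger_force: 41.3
[0.47606411 0.13839486 0.28906507] 11.284355263037599
rel hinge fx,fy,z -73.3191830359311 -0.5806905740087781 180.97041032665808
[[0.13283555 0.13286863 0.13341364]
 [0.13330592 0.132741   0.13272798]]
```

```bash
python3 -m crank '[[[-2,-8,3],0,255],[[-2.5,-16.5,7],0,255],[[-3,-24,11],0,255],[[-3,-32,15],0,255],[[-3.5,-39.5,20],0,255],[[-3.5,-47,25],0,255],[[-4,-54,30],0,255],[[-4,-60.5,35.5],0,255],[[-4,-66.5,41],0,255],[[-4,-71,45],0,255]]';  python3 -m crank '[[[0,0,0],0,255],[[0,0,0],0,255],[[0,0,0],0,255],[[0,0,0],0,255]]'
python3 - <<'E'
from h import *
s=get_state(); print(s['eef_pos'],s['opening']*85,s['qpos'].round(2)); H=np.array([.5457,.1162,.108])
d=tool(1000*(s['eef_pos']-H)); print('rel hinge fx,fy,z',d[1],d[0],-d[2],'q',np.arctan2(-d[2]+9,-d[1]))
grab('scene','s8.png'); c=grab('top','t8.png')
# lid grey disc plane angle from top depth
v,u=np.mgrid[215:330:2,225:330:2]; px=np.c_[u.ravel(),v.ravel()]; P=depth(c,px); h=cv2.cvtColor(c['frame'],cv2.COLOR_BGR2HSV)[px[:,1],px[:,0]]
r=P-H; fx=r[:,0]*.954-r[:,1]*.301; fy=r[:,0]*.301+r[:,1]*.954
k=(h[:,1]<60)&(P[:,2]>.11)&(P[:,2]<.26)&(fx<0)&(abs(fy)<.085); print(k.sum())
if k.sum()>10: print(np.polyfit(fx[k],P[k,2],1))
E
```

```text
time: 21.8
eef_pos: [0.4083, 0.1576, 0.2438]
tcp_rot: [0.806, 0.591, 0.0, -0.0]
contact_force: [2.6, 4.8, 0.6]
opening: 0.131
finger_force: 41.4
time: 22.2
eef_pos: [0.4076, 0.1577, 0.2434]
tcp_rot: [0.806, 0.591, -0.001, -0.002]
contact_force: [0.6, 5.8, -0.3]
opening: 0.131
finger_force: 41.1
[0.40757381 0.15766547 0.24342484] 11.169680863030138 [ 0.13 -0.27  2.12  0.    1.3   0.44]
rel hinge fx,fy,z -144.69941605047805 -1.9298472653591014 134.89429386531424 q 0.782608358669412
788
[-0.9804468   0.12253819]
```

View pics/s8.png

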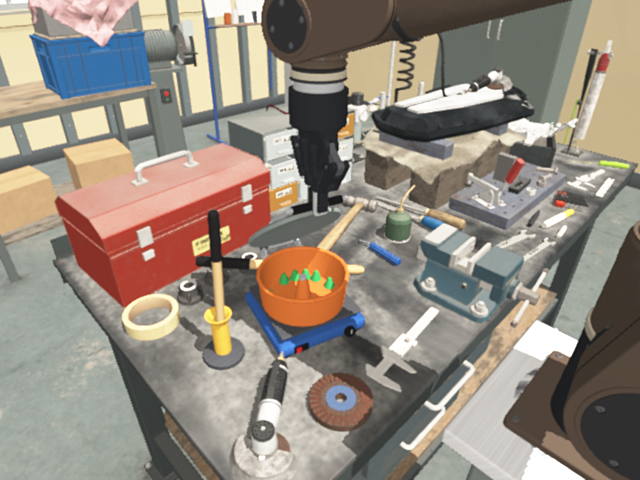

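The scene view shows the gripper on the bar at (322,200), the lid sloping at q≈0.78 by both the plane fit and the arm pose, the stick upright at (215,260) and the stones in the bowl. I'll let it settle, then hand in.

```bash
python3 -m crank '[[[0,0,0],0,255],[[0,0,0],0,255],[[0,0,0],0,255],[[0,0,0],0,255],[[0,0,0],0,255]]'; python3 -c "
from plant import ctrl
print(ctrl.sign_off())"
```

```text
time: 22.8
eef_pos: [0.4076, 0.1576, 0.2434]
tcp_rot: [0.806, 0.591, -0.001, -0.002]
contact_force: [-0.8, 6.5, 0.0]
opening: 0.131
finger_force: 41.1
the job is handed in; nothing more can be done
None
```

I've handed the job in at 22.8 s: the stones are stirred and all nine are in the bowl, the stick is back down in its stand, and the gripper is holding the lid at about 45° (measured 0.78 rad); the hand-in gave no verdict, and the taller look-alike stick fell over early in the run, possibly knocked by the arm, and now lies behind the lid across the castings, which don't appear to have moved.

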